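Hook the slide tray out of the dryer

TASK

Take the hook tool from its rest, drop its tip into the ring on the front of the slide tray, and with it draw the hot tray gently out of the dryer until you feel it bear squarely on both stop posts. Leave it touching them: unhook without pushing it back, and lay the hook back on its rest. Only the hook may touch the tray, do not force it (about 1 kg of push on the posts is plenty), and leave the cups, lid and slide box alone.

Things in the scene. Friction and masses are not known exactly. Their poses are not given: they have to be found in the camera images.
- hook_grip (a point): Centre of the black bar handle of the hook tool (140 g): 16 mm wide (x), 110 mm long (y), 22 mm high (z). From its front end a 7 mm round steel rod goes on along +y at the handle's mid height until 130 mm from this point, then bends straight down (-z). It starts on its rest, tip hanging down, z up.
- hook_tip (a point): Lowest point of the hook tool's down-turned tip (7 mm diameter, round end): 130 mm along the handle's +y from hook_grip and 33 mm below it. Same axes as hook_grip.
- eye (a point): Centre of the flat-lying steel pull ring on the tray's front: hole 16 mm across, axis vertical (z), wire 5 mm thick. It is 35 mm above the plate the tray slides on, whose top is 10 mm above the bench. Axes are the tray's: -y is the way out of the dryer; the tray's flat front face lies 25 mm along +y from here.
- stop: End stop on the landing plate: two rigid steel posts 22 mm wide (x), 12 mm thick (y), 18 mm high above the plate, 62 mm apart, the ring passing between and above. Origin at plate level midway between them, in the middle of their dark slots; +y points to the dryer. The faces that meet the tray are clamped anywhere up to 24 mm either way along y of this origin: not measured, to be found by feel.
- dryer: White slide dryer with a slatted top and an open front, fixed to the bench; origin on the bench under the middle of its mouth, -y the way out. Housing 190 mm wide, reaching 220 mm back (+y) and 110 mm high; a landing plate 150 mm wide and 10 mm high, with guide rails 20 mm high over the bench, runs 185 mm out (-y).
- rest_seat (a point): Where hook_grip lies when the hook is home on its grey rest, 55 mm above the bench; axes as the hook at home (+y to the tip). Base 56 mm wide; two open forks, 45 mm behind this point (12 mm thick, under the handle) and 82 mm ahead (8 mm thick, under the rod), flared cheeks to 70 mm above the bench, about 5 mm play sideways. Pinch the handle across x between the forks.
- cup_lidded: White specimen jar with red lid, 48 mm diameter, 65 mm high, origin under its centre; leave alone.
- cup_open: White open cup, 56 mm diameter, 68 mm high, origin under its centre; leave alone.
- loose_lid: Red lid lying flat, 54 mm diameter, 12 mm high, origin under its centre; leave alone.
- slide_box: Blue slide box, 70 x 90 x 35 mm, origin under its centre; leave alone.
- tray: Loose steel slide tray, 120 mm (x) by 150 mm (y) by 30 mm high, 0.35 to 0.7 kg with its glass slides; it slides with friction (about 2 to 5 N) between guides with 3 mm play each side. Origin at the centre of its underside, axes as eye (eye lies 100 mm along -y and 35 mm up).
- hook: The hook tool itself; origin 33 mm below hook_grip.
There are look-alikes about, which are no part of the job. Leave any blue look-alike of the tray alone.

How it is judged:
On the way, in this order (a step that is already met when the one before it is completed fails the run):
1. the hook is lifted off its rest (z of hook_grip in the frame of rest_seat above 0.02 m and contact force between the fingers and hook above 1 N), for 0.2 s.
2. the hook's tip is down inside the tray's ring (horizontal distance between hook_tip and eye below 0.008 m and z of hook_tip in the frame of eye below -0.005 m), for 0.1 s.
3. the tray, drawn by the hook, bears on the stop posts with more than 2 N (contact force between tray and hook above 1 N and contact force between tray and stop above 2 N), for 0.2 s.
At the end, for the whole second after the job is handed in: The drawn-out tray still touches the stop posts (more than 0.02 N), square to them (2 degrees) and flat; the hook lies home in both forks of its rest (within 18 mm, 6 mm in height, 0.12 rad), tip down; both at rest (y of eye in the frame of stop below 0.003 m and contact force between tray and stop above 0.02 N and angle between the y axis of tray and the y axis of stop, either way round below 0.035 rad and angle between tray's own z axis and vertical below 0.03 rad and horizontal distance between hook_grip and rest_seat below 0.018 m and z of hook_grip in the frame of rest_seat between -0.006 and 0.006 m and angle between the y axis of hook and the y axis of rest_seat, either way round below 0.12 rad and angle between hook's own z axis and vertical below 0.15 rad and linear speed of each of tray, hook below 0.01 m/s).
It fails at once if the hook loads the tray with more than 25 N (contact force between hook and tray above 25 N).
It fails at once if the tray is jammed on the stop posts with more than 18 N (contact force between tray and stop above 18 N).
It fails at once if the hot tray is touched by the gripper or arm (contact force between tray and the fingers above 0.3 N or contact force between tray and the arm above 0.3 N).
It fails at once if a cup, the lid or the slide box is disturbed (distance of any of cup_lidded, cup_open, loose_lid, slide_box from where it was at the start of the episode above 0.012 m).
It also fails if it takes over 58 s, if anything falls off the work surface, if the arm or the gripper's body presses on something with over 40 N, if the wrist force passes 120 N, or if a joint passes its speed limit or range.

ROBOT

A 7-joint arm with a two-finger parallel gripper is mounted at the origin on the work surface. World frame = base frame: x ahead of the robot, y to its left, z up, the work surface at z = 0. Lengths are in m, angles in rad, forces in N, time in s.
With the tool pointing down it reaches from about 0.35 to 0.775 m from the base axis. Payload 3.1 kg.
Tool frame: the origin (TCP) lies midway between the tips of the shut fingers; the grasp point (between the pads) lies behind it (env.hold_point_z is the z of the grasp point in the tool frame, in m); z points along the fingers, y is the line along which they close (so a half turn about z gives the same grasp; the last joint's range is limited). The gripper opens to 85 mm and grips with 20 to 120 N. Pads are 22 mm wide; open, the fingers measure 114 mm over their backs; the gripper's body (76 mm by 85 mm) begins 54 mm behind the grasp point. The pads swing forward as they close: fully open they stand 13 mm farther back than shut.
Start: joints at [-1.203, 0.311, 0.014, 1.512, -0.004, 1.319, -0.027], TCP at [0.219, 0.504, 0.231] pointing down, gripper open.
Joint ranges: [-2.7, 2.7], [-0.3, 1.91], [-1.27, 1.3], [0.12, 2.57], [-1.44, 4.58], [0.2, 2.03], [-3.05, 3.05]. Speed limits (rad/s): [2.79, 2.79, 3.14, 3.14, 3.14, 3.14, 3.14].

INTERFACE

Orientations are given as a unit quaternion [x, y, z, w].
In Python, from plant import env gives the robot as it stands. The module is installed in compiled form; this text tells all that it offers.
- The arm moves only by the shell command python3 -m inch 'ROWS'. ROWS is JSON, a list that holds one entry, the list of rows, each a list of 7 numbers: the shift along the tool's x, y, z in m, then the turn, a rotation vector about the tool's x, y, z in rad, then the finger opening in m, from 0 to 0.0854. In form: [[[dx, dy, dz, ax, ay, az, grip], ...]]. A call has 1 to 5 rows; each row shifts and turns the commanded pose from where the row before left it, along the tool's axes as they then stand; what a row does not reach is not made up. A row lasts 1/10 s, in which the tool goes at most 50 mm and 8.59 degrees, less where a joint would pass 70% of its speed; a pose out of reach is approached as far as the arm can. A call is refused whole if a number of a shift passes 0.05 or a number of a turn 0.15, either way. A call with a gripper value outside its range is refused whole. The fingers move at their own pace and stop on an object; the grip force is fixed at half the most. Time passes only in rows, so rows that do not move let the fingers close. It gives the time, the measured TCP pose, the force, the opening and the grip force at its end, in the units of the state.
- env.sense(): the state, without advancing time (a new reading comes with each control period).
- env.camera(name): name is "side" or "top" or "wrist"; returns (picture, depth): 400x640x3 uint8, blue, green, red; 400x640 float32, m along the optical axis (not along the pixel's ray), 0 where there is no reading.
- env.camera_model(name): a dict with "fx", "fy", "cx", "cy" (pixels), "origin" and "rotation" of the camera in the world. Camera axes: x right, y down, z forward; pixel columns grow to the right and rows downward; lengths in m; the calibration is good to about 2 mm. A picture is of the moment at which its call begins: read the wrist's pose just before it. camera_model takes no time and is no camera call; for the wrist camera it gives the pose at the moment of the call.
- env.sign_off(): hands the job in; it is judged then, once.
The state is a dict: "time": time; "joint_positions": joint angles; "joint_vel": joint speeds; "tau": joint torques, N m; "eef_pos": TCP position; "eef_rot": TCP orientation; "wrist_force": force on the tool from outside, world axes, zero at the start; "moment": the same for the moment, N m; "width": finger opening in m; "finger_force": force on a finger pad.
Only numpy, scipy, OpenCV 4.12 (cv2) and the standard library are available. Lean on these libraries where they do the work, as an engineer would, in place of code of your own. Each camera call takes 0.05 s, during which the arm holds its last target. There are 200 camera calls.

## Working session

There is one attempt and no reset: what is moved stays moved. The work goes in short steps, Python scripts to look and compute and a shell command to move; the robot and the scene stay as the last step left them, time stands still between calls to the robot, and variables do not carry over. Pictures are saved under pics/ and viewed, at most 13 in all, crops included, and the job is handed in when it is done.

```bash
mkdir -p pics; ls
python3 - <<'E'
from plant import env
import cv2,numpy as np
s=env.sense();print(s['time'],s['eef_pos'],s['eef_rot'],s['width'],s['wrist_force'],env.hold_point_z)
for n in ("top","side"):
    p,d=env.camera(n);m=env.camera_model(n);print(n,m)
    cv2.imwrite(f'pics/{n}0.png',p);np.save(f'pics/{n}0.npy',d)
E
```

```text
pics
0.0 [0.21884398 0.5037687  0.23020989] [ 2.03459164e-01  9.79082702e-01 -1.18104472e-03 -1.91671627e-04] 0.08525836351506749 [-0.53300835  0.25744549 -0.35823217] -0.0187
top {'fx': 415.8163870153513, 'fy': 415.8163870153513, 'cx': 321.6259713977408, 'cy': 196.77635235566981, 'origin': array([ 0.31427202, -0.07376714,  1.01810853]), 'rotation': array([ 0.70956282, -0.69890958,  0.05941347, -0.06720154])}
side {'fx': 493.71308837236415, 'fy': 493.71308837236415, 'cx': 322.26573241644803, 'cy': 199.5571428305749, 'origin': array([-0.29502915, -0.88622459,  0.97039741]), 'rotation': array([ 0.83510276, -0.34307432,  0.15806264, -0.39989947])}
```

View pics/top0.png

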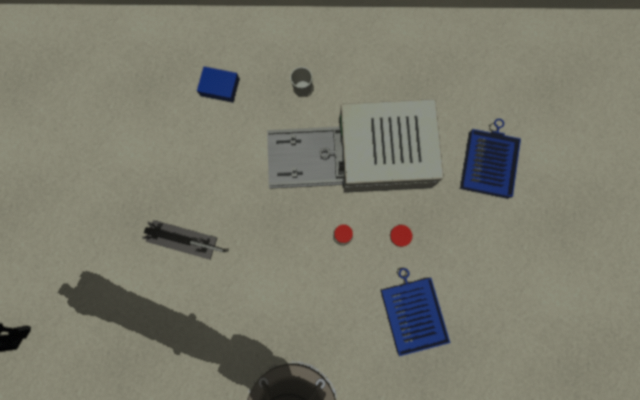

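View pics/side0.png

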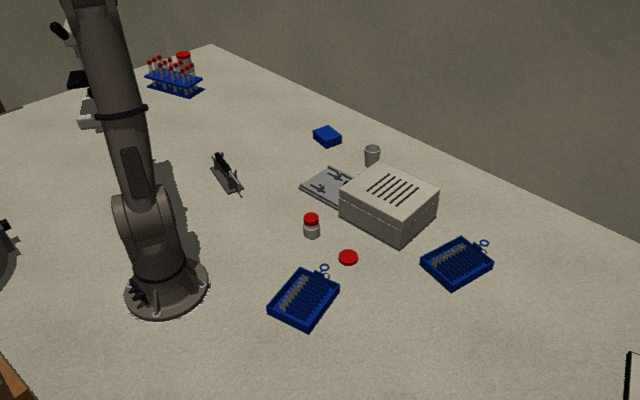

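```bash
cat > h.py <<'E'
import numpy as np,cv2
from plant import env
from scipy.spatial.transform import Rotation as R
def ray(m,u,v,z):
    r=m['rotation'];r=R.from_quat(r).as_matrix() if np.size(r)==4 else np.array(r)
    d=r@np.array([(u-m['cx'])/m['fx'],(v-m['cy'])/m['fy'],1.]);o=np.array(m['origin'])
    return o+d*(z-o[2])/d[2]
def pix(m,P):
    r=R.from_quat(m['rotation']).as_matrix();c=r.T@(np.array(P)-m['origin'])
    return m['fx']*c[0]/c[2]+m['cx'],m['fy']*c[1]/c[2]+m['cy']
E
python3 - <<'E'
from h import *
p=cv2.imread('pics/top0.png')
a=cv2.resize(p[210:270,130:240],None,fx=7,fy=7,interpolation=cv2.INTER_CUBIC)[:,:770]
cv2.imwrite('pics/c1.png',a)
b=cv2.resize(p[120:195,260:350],None,fx=7,fy=7,interpolation=cv2.INTER_CUBIC)
cv2.imwrite('pics/c2.png',b)
E
```

```text
(no output)
```

View pics/c1.png

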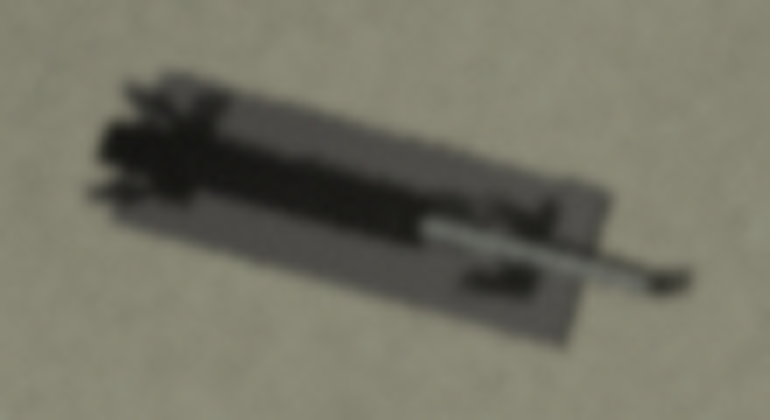

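View pics/c2.png

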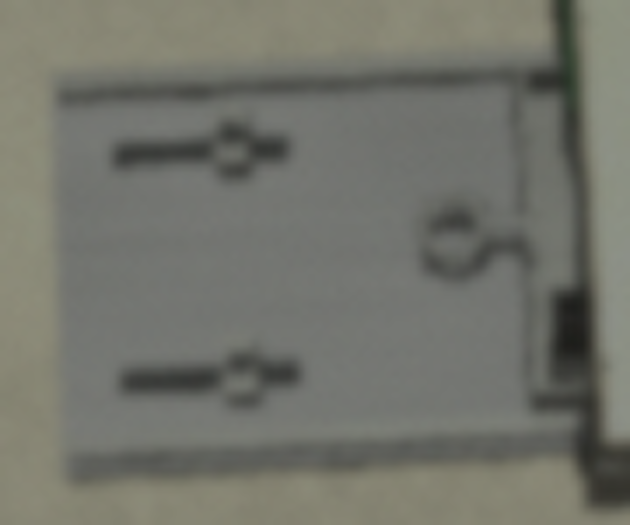

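Run:
```python
from h import *
np.set_printoptions(precision=4,suppress=True)
m=env.camera_model('top')
q=lambda u,v,z,o:ray(m,o[0]+u/7,o[1]+v/7,z)
o=(130,210)
A=q(103,140,.066,o);B=q(425,222,.066,o);C=q(648,285,.055,o);T=q(680,282,.022,o)
print('handle back',A,'front',B,'len',np.linalg.norm(A-B),'mid',(A+B)/2,'bend',C,'tip',T)
d=(B-A)[:2];print('ang',np.degrees(np.arctan2(d[1],d[0])), np.degrees(np.arctan2(*(C-A)[:2][::-1])), np.linalg.norm(C[:2]-(A+B)[:2]/2))
base=[q(175,70,.008,o),q(612,190,.008,o),q(565,348,.008,o),q(110,215,.008,o)]
print(np.array(base), np.mean(base,0))
o=(260,120)
print('eye',q(455,245,.045,o))
s1=q(202,152,.01,o);s2=q(210,377,.01,o);print('slots',s1,s2,(s1+s2)/2,np.linalg.norm(s1-s2))
p1=q(233,152,.028,o);p2=q(243,378,.028,o);print('posts',p1,p2)
pl=[q(60,97,.02,o),q(70,465,.02,o)];print('plate end',pl)
k=[q(515,75,.01,o),q(530,400,.03,o)]
print('rails',q(60,85,.02,o),q(530,72,.02,o))
print('tray front',q(517,110,.04,o),q(530,390,.04,o))
print(m['origin'],env.camera_model('wrist'))
s=env.sense();print(R.from_quat(s['eef_rot']).as_matrix())
```

```text
handle back [0.4032 0.3444 0.066 ] front [0.3779 0.2362 0.066 ] len 0.11111989853696824 mid [0.3906 0.2903 0.066 ] bend [0.3592 0.1646 0.055 ] tip [0.3619 0.1619 0.022 ]
ang -103.13033128836825 -103.7639964422427 0.12954478100198583
[[0.4335 0.3468 0.008 ]
 [0.3939 0.1907 0.008 ]
 [0.3394 0.2036 0.008 ]
 [0.3826 0.365  0.008 ]] [0.3873 0.2765 0.008 ]
eye [ 0.5935 -0.0681  0.045 ]
slots [0.6371 0.0239 0.01  ] [0.5538 0.0186 0.01  ] [0.5954 0.0212 0.01  ] 0.08347859961319394
posts [0.6315 0.0112 0.028 ] [0.5493 0.0054 0.028 ]
plate end [array([0.6538, 0.0745, 0.02  ]), array([0.5191, 0.0658, 0.02  ])]
rails [0.6583 0.0747 0.02  ] [ 0.6653 -0.0939  0.02  ]
tray front [ 0.6443 -0.0891  0.04  ] [ 0.5436 -0.0947  0.04  ]
[ 0.3143 -0.0738  1.0181] {'fx': 351.6051297507772, 'fy': 351.6051297507772, 'cx': 318.744502793533, 'cy': 197.89930320102513, 'origin': array([0.1572, 0.531 , 0.3724]), 'rotation': array([0.829 , 0.5435, 0.071 , 0.1109])}
[[-0.9172  0.3983 -0.0008]
 [ 0.3983  0.9172 -0.002 ]
 [-0.0001 -0.0022 -1.    ]]
```

The hook lies at about (0.390, 0.290) with its handle at z≈0.066, pointing at −103.5°. The ring is near (0.594, −0.068), and the slot midpoint is at (0.595, 0.021). The 111 mm handle length and 83.5 mm slot spacing both match the given sizes.

```bash
python3 -m inch '[[[0,0,0,0,0,0.14,0.0854],[0,0,0,0,0,0.14,0.0854],[0,0,0,0,0,0.14,0.0854],[0,0,0,0,0,0.14,0.0854],[0,0,0,0,0,0.14,0.0854]]]'
python3 -m inch '[[[0,0,0,0,0,0.14,0.0854],[0,0,0,0,0,0.14,0.0854],[0,0,0,0,0,0.14,0.0854],[0,0,0,0,0,0.14,0.0854],[0,0,0,0,0,0.136,0.0854]]]'
python3 -m inch '[[[-0.028,0.036,0.012,0,0,0,0.0854],[-0.028,0.036,0.012,0,0,0,0.0854],[-0.028,0.036,0.012,0,0,0,0.0854],[-0.028,0.036,0.012,0,0,0,0.0854],[-0.028,0.036,0.012,0,0,0,0.0854]]]'
python3 -m inch '[[[-0.028,0.036,0.010,0,0,0,0.0854],[0,0,0,0,0,0,0.0854],[0,0,0,0,0,0,0.0854]]]'
python3 - <<'E'
from h import *
s=env.sense();print(s['time'],s['eef_pos'],np.degrees(R.from_quat(s['eef_rot']).as_euler('xyz')),s['wrist_force'],s['joint_positions'])
print(R.from_quat(s['eef_rot']).as_matrix().round(4))
m=env.camera_model('wrist');p,d=env.camera('wrist');cv2.imwrite('pics/w1.png',p);np.save('pics/w1.npy',d)
import pickle;pickle.dump(m,open('pics/w1.pkl','wb'));print(m)
E
```

```text
time: 0.6
eef_pos: [0.2189, 0.5041, 0.2306]
eef_rot: [0.529, 0.848, -0.001, 0.0]
wrist_force: [-1.2, 0.5, -0.1]
width: 0.0852
finger_force: 0.0
time: 1.1
eef_pos: [0.2189, 0.5041, 0.2306]
eef_rot: [0.787, 0.617, -0.001, 0.0]
wrist_force: [0.4, 0.5, -0.1]
width: 0.0855
finger_force: 0.0
time: 1.6
eef_pos: [0.3621, 0.3247, 0.1706]
eef_rot: [0.785, 0.62, -0.0, -0.0]
wrist_force: [1.4, 0.8, 0.4]
width: 0.0858
finger_force: 0.0
time: 1.9
eef_pos: [0.3904, 0.2894, 0.1608]
eef_rot: [0.786, 0.618, -0.001, -0.0]
wrist_force: [0.2, 0.6, 0.3]
width: 0.0856
finger_force: 0.0
1.9 [0.39036213 0.28939199 0.16077277] [-1.79944316e+02  5.74139591e-02  7.63188716e+01] [0.21091911 0.59089673 0.2791035 ] [-0.99267718  0.24243013  0.38327061  1.80209819 -0.10011757  1.11742078
 -0.81427493]
[[ 2.365e-01  9.716e-01 -1.200e-03]
 [ 9.716e-01 -2.365e-01 -7.000e-04]
 [-1.000e-03 -1.000e-03 -1.000e+00]]
{'fx': 351.6051297507772, 'fy': 351.6051297507772, 'cx': 318.744502793533, 'cy': 197.89930320102513, 'origin': array([0.40471723, 0.3541425 , 0.30279293]), 'rotation': array([ 0.98410088, -0.11844722, -0.01617522,  0.13135476])}
```

View pics/w1.png

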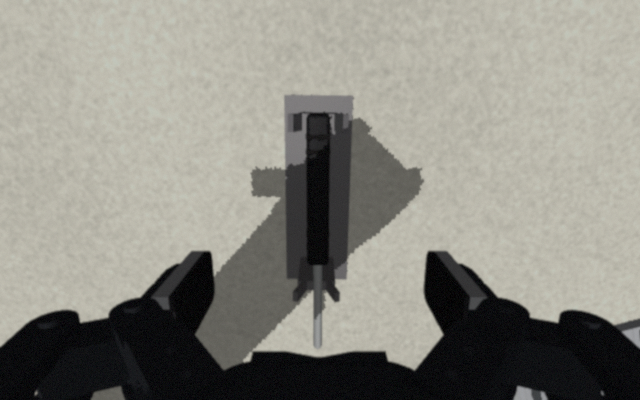

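Run:
```python
from h import *
import pickle;m=pickle.load(open('pics/w1.pkl','rb'));d=np.load('pics/w1.npy')
A=ray(m,317.5,115,.066);B=ray(m,317.5,263,.066);C=ray(m,318,346,.055)
print(A,B,np.linalg.norm(A-B),(A+B)/2,C,np.linalg.norm(C-(A+B)/2))
for e in(B,C): print(np.degrees(np.arctan2(*(e-A)[:2][::-1])))
r=R.from_quat(m['rotation']).as_matrix()
for v in (130,190,250): 
    z=d[v,317];print(m['origin']+r@[(317-m['cx'])/m['fx']*z,(v-m['cy'])/m['fy']*z,z])
T=R.from_quat(env.sense()['eef_rot']).as_matrix();print(T.T@((A+B)/2-env.sense()['eef_pos']))
```

```text
[0.40185125 0.34656969 0.066     ] [0.3766115  0.24369572 0.066     ] 0.10592495927546959 [0.38923137 0.2951327  0.066     ] [0.35790618 0.16591536 0.055     ] 0.13341435297492596
-103.78501528373792
-103.67194182031068
[0.39920068 0.33717812 0.06512219]
[0.38942286 0.29737559 0.06571074]
[0.37874621 0.25391603 0.06627131]
[ 0.00377178 -0.00112767  0.09503093]
```

The hook's mid-point is at (0.389, 0.2953), angle −103.7°, top z about 0.066. That agrees with the first estimate, so I'll go down and grip it.

```bash
python3 -m inch '[[[0.0045,-0.001,0.03,0,0,0,0.0854],[0,0,0.03,0,0,0,0.0854],[0,0,0.03,0,0,0,0.0854],[0,0,0.02,0,0,0,0.0854],[0,0,0.0145,0,0,0,0.0854]]]'
python3 -m inch '[[[0,0,0,0,0,0,0.0],[0,0,0,0,0,0,0.0],[0,0,0,0,0,0,0.0],[0,0,0,0,0,0,0.0],[0,0,0,0,0,0,0.0]]]'
python3 -m inch '[[[0,0,0,0,0,0,0.0],[0,0,0,0,0,0,0.0],[0,0,0,0,0,0,0.0]]]'
```

```text
time: 2.45
eef_pos: [0.3877, 0.2972, 0.0351]
eef_rot: [0.784, 0.621, -0.001, -0.001]
wrist_force: [0.2, 0.6, 0.6]
width: 0.0858
finger_force: 0.0
time: 2.95
eef_pos: [0.3908, 0.2961, 0.0378]
eef_rot: [0.785, 0.619, 0.001, -0.0]
wrist_force: [0.1, 1.3, 1.0]
width: 0.015
finger_force: 58.4
time: 3.25
eef_pos: [0.3908, 0.2961, 0.0378]
eef_rot: [0.785, 0.619, 0.001, -0.0]
wrist_force: [-1.1, 0.5, 6.2]
width: 0.015
finger_force: 59.1
```

```bash
python3 -m inch '[[[0,0,-0.02,0,0,0,0],[0,0,-0.03,0,0,0,0],[0,0,-0.03,0,0,0,0],[0,0,0,0,0,0,0],[0,0,0,0,0,0,0]]]'
python3 -m inch '[[[0,0,0,0,0,-0.1,0],[0,0,0,0,0,-0.1,0],[0,0,0,0,0,-0.09,0],[-0.02,0.015,0,0,0,0,0],[-0.032,0.025,0,0,0,0,0]]]'
python3 -m inch '[[[-0.032,0.025,0,0,0,0,0],[-0.032,0.025,0,0,0,0,0],[-0.032,0.025,0,0,0,0,0],[-0.032,0.025,0,0,0,0,0],[-0.032,0.025,0,0,0,0,0]]]'
python3 -m inch '[[[-0.032,0.0216,0.01,0,0,0,0],[0,0,0.01,0,0,0,0],[0,0,0,0,0,0,0],[0,0,0,0,0,0,0],[0,0,0,0,0,0,0]]]'
python3 - <<'E'
from h import *
import pickle
s=env.sense();print(s['time'],s['eef_pos'],np.degrees(R.from_quat(s['eef_rot']).as_euler('xyz')),s['wrist_force'],s['width'])
for n in('wrist','top'):
    m=env.camera_model(n);p,d=env.camera(n);cv2.imwrite(f'pics/{n}2.png',p);np.save(f'pics/{n}2.npy',d);pickle.dump(m,open(f'pics/{n}2.pkl','wb'))
    if n=='wrist':w=p
    else:t=cv2.resize(p[110:200,240:360],None,fx=5,fy=5,interpolation=cv2.INTER_CUBIC);cv2.imwrite('pics/c3.png',t)
E
```

```text
time: 3.75
eef_pos: [0.39, 0.2954, 0.1168]
eef_rot: [0.785, 0.619, 0.0, -0.0]
wrist_force: [-0.2, -0.8, -1.3]
width: 0.015
finger_force: 58.7
time: 4.25
eef_pos: [0.4297, 0.2476, 0.1145]
eef_rot: [0.685, 0.729, -0.002, -0.002]
wrist_force: [1.1, 0.8, -1.5]
width: 0.0149
finger_force: 58.6
time: 4.75
eef_pos: [0.5656, 0.0914, 0.1143]
eef_rot: [0.687, 0.726, -0.002, -0.001]
wrist_force: [1.1, 0.5, -0.9]
width: 0.0154
finger_force: 58.6
time: 5.25
eef_pos: [0.589, 0.0642, 0.0964]
eef_rot: [0.686, 0.727, -0.0, -0.001]
wrist_force: [0.4, -0.0, -0.1]
width: 0.0153
finger_force: 58.8
5.25 [0.58901565 0.06420712 0.09640135] [-1.79929221e+02 -7.17955540e-02  9.33193218e+01] [ 0.35175318 -0.04978247 -0.1384862 ] 0.015263868513401436
```

View pics/wrist2.png

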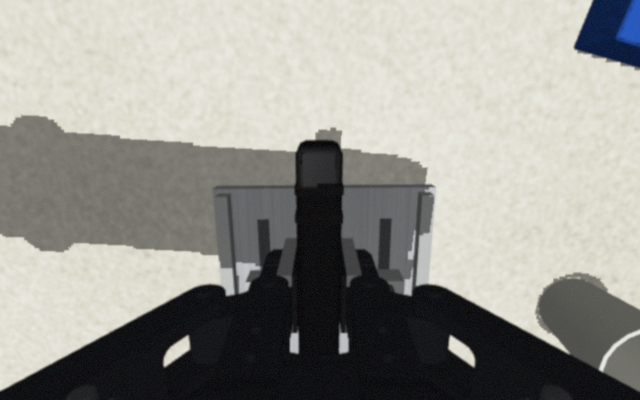

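View pics/c3.png

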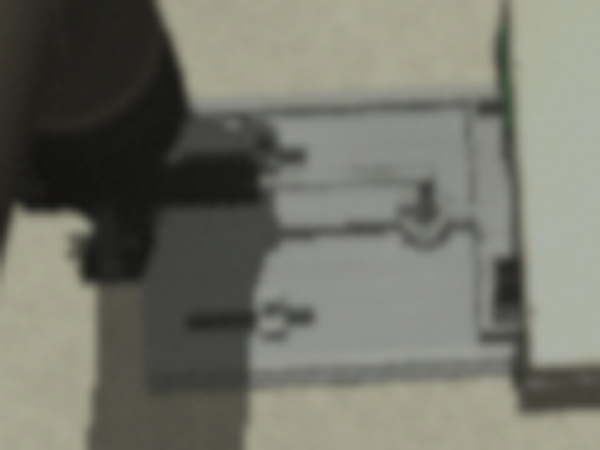

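Run:
```python
from h import *
import pickle
np.set_printoptions(precision=4,suppress=True)
m=env.camera_model('top')
c=lambda u,v,z:ray(m,260+u/7,120+v/7,z)
a=c(60,78,.02);b=c(72,482,.015);print('plate outer edges',a,b,np.linalg.norm(a-b),(a+b)/2)
s1=c(202,152,.01);s2=c(210,377,.01);mid=(s1+s2)/2
print('eye again',c(455,243,.045))
print('eye full res depth?');d=np.load('pics/top0.npy');print(d[150:161,319:333])
cx=env.camera_model('side');p,dd=env.camera('side');cv2.imwrite('pics/side2.png',p)
u,v=pix(cx,[.594,-.068,.045]);print(u,v, pix(cx,[.589+.0065,-.066,.082]))
u,v=int(u),int(v);q=p[v-45:v+30,u-60:u+40]
cv2.imwrite('pics/c4.png',cv2.resize(q,None,fx=8,fy=8,interpolation=cv2.INTER_CUBIC));print(u-60,v-45)
```

```text
plate outer edges [0.6609 0.0748 0.02  ] [0.514  0.0656 0.015 ] 0.1472689130935383 [0.5875 0.0702 0.0175]
eye again [ 0.5942 -0.0681  0.045 ]
eye full res depth?
[[1.0451 1.0052 1.0076 1.0452 1.0454 1.0463 1.0465 1.0448 1.0086 1.0077
  1.004  1.0464 1.0438 1.0425]
 [1.006  1.0064 1.0456 1.0428 1.0486 1.0459 1.0469 1.0453 1.0438 1.0056
  1.0041 1.0076 1.0053 1.0046]
 [1.0075 1.0083 1.0421 1.0463 1.0428 1.0446 1.0449 1.0447 1.0476 1.0034
  1.003  1.006  1.0069 1.0056]
 [1.0431 1.0061 1.0095 1.0462 1.0438 1.0432 1.0409 1.0473 1.0064 1.0053
  0.     1.0436 1.0409 1.0455]
 [1.0421 1.0023 1.0058 1.0044 1.0457 1.0452 1.0434 1.0411 1.0046 1.0082
  1.0421 1.0432 1.0466 1.0431]
 [1.0433 1.044  1.0067 1.0047 1.0047 1.0043 1.0049 1.004  1.0006 1.0075
  1.0419 1.0453 1.0443 1.0413]
 [1.0433 1.043  1.042  1.0043 1.0032 1.0021 1.0059 1.0054 1.0424 1.0441
  1.0429 1.0413 1.0403 1.0413]
 [1.0432 1.0442 1.0434 1.0452 1.0423 1.0431 1.0425 1.0432 1.0441 1.0386
  1.0415 1.0434 1.0406 1.0391]
 [1.0411 1.0448 1.0424 1.0418 1.0388 1.0483 1.0428 1.0415 1.044  1.0442
  1.0465 1.0414 1.039  1.045 ]
 [1.0408 1.0433 1.0415 1.0448 1.0438 1.04   1.041  1.0449 1.0431 1.0409
  1.0398 1.042  1.0402 1.0434]
 [1.0421 1.0396 1.0432 1.0392 0.     1.0422 1.0423 1.0387 1.0415 1.0411
  1.04   1.0429 1.041  1.0426]]
345.8736168418207 185.75122409842015 (np.float64(345.97623002249617), np.float64(175.57401395184775))
285 140
```

View pics/c4.png

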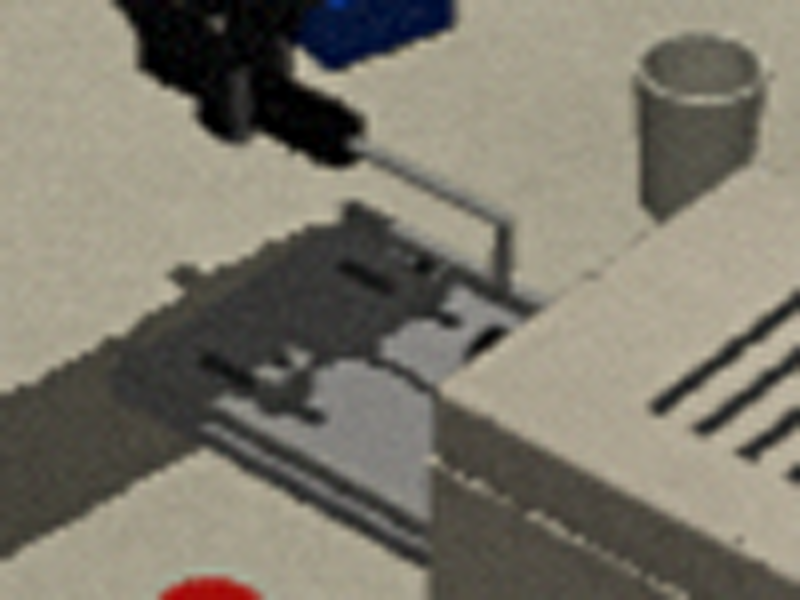

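The depth picture separates the ring cleanly from the plate. I'll fit the ring from the top depth, and the rod and tip the same way.

Run:
```python
from h import *
np.set_printoptions(precision=4,suppress=True,linewidth=150)
m=env.camera_model('top');r=R.from_quat(m['rotation']).as_matrix()
V,U=np.mgrid[0:400,0:640]
def cloud(f):
    d=np.load(f);c=np.stack([(U-m['cx'])/m['fx']*d,(V-m['cy'])/m['fy']*d,d],-1);return c@r.T+m['origin']
from scipy.optimize import least_squares
P=cloud('pics/top0.npy')
k=(abs(P[...,2]-.043)<.010)&(abs(P[...,0]-.594)<.022)&(P[...,1]>-.083)&(P[...,1]<-.045);k[:140]=0;k[165:]=0
Q=P[k];print(len(Q),Q.min(0),Q.max(0))
f=least_squares(lambda a:np.hypot(Q[:,0]-a[0],Q[:,1]-a[1])-.0105,[.594,-.068],loss='soft_l1',f_scale=.002);print('ring',f.x,'z',np.median(Q[:,2]),'rms',np.sqrt(np.mean(f.fun**2)))
# tray front, plate
k=(abs(P[...,2]-.040)<.008)&(P[...,0]>.52)&(P[...,0]<.67)&(P[...,1]>-.1)&(P[...,1]<-.082);T=P[k];print('tray',T.min(0),T.max(0))
S=cloud('pics/top2.npy')
k=(S[...,2]>.095)&(S[...,2]<.13)&(S[...,1]<-0.0)&(S[...,1]>-.085)&(abs(S[...,0]-.595)<.03);Q=S[k]
a=np.polyfit(Q[:,1],Q[:,0],1);print('rod',len(Q),'x at y=-.066',np.polyval(a,-.066),'slope',a[0],'y range',Q[:,1].min(),Q[:,1].max(),'z',np.median(Q[:,2]))
k=(S[...,2]>.06)&(S[...,2]<.1)&(S[...,1]<-0.0)&(S[...,1]>-.085)&(abs(S[...,0]-.595)<.03);Q=S[k];print('shank',Q)
# slots, posts
k=(abs(P[...,2]-.027)<.006)&(abs(P[...,0]-.59)<.06)&(P[...,1]>-.02)&(P[...,1]<.05);Q=P[k];
for g in(Q[Q[:,0]>.59],Q[Q[:,0]<.59]):print('post',len(g),g.mean(0),g.min(0),g.max(0))
```

```text
57 [ 0.5897 -0.0825  0.0438] [ 0.6134 -0.0535  0.0517]
ring [ 0.6013 -0.0662] z 0.047562167431534075 rms 0.0019271844042561706
tray [ 0.5439 -0.0993  0.0325] [ 0.6646 -0.0825  0.0478]
rod 106 x at y=-.066 0.59745586430986 slope -0.04495330932508375 y range -0.0704396745377588 -0.000404121810204508 z 0.1167154781863064
shank [[ 0.5976 -0.0704  0.0974]
 [ 0.5966 -0.0658  0.0926]
 [ 0.5965 -0.0705  0.0929]
 [ 0.596  -0.0658  0.0866]
 [ 0.5949 -0.0682  0.0903]]
post 42 [0.6381 0.014  0.0286] [0.6283 0.0073 0.0233] [0.6494 0.0198 0.0329]
post 70 [0.5481 0.0067 0.0266] [ 0.5302 -0.0198  0.0211] [0.5673 0.0464 0.0328]
```

```bash
python3 -m inch '[[[0.0008,0.004,0.010,0,0,0,0],[0,0,0.010,0,0,0,0],[0,0,0.007,0,0,0,0],[0,0,0,0,0,0,0],[0,0,0,0,0,0,0]]]'
cat > look.py <<'E'
from h import *
np.set_printoptions(precision=4,suppress=True,linewidth=150)
m=env.camera_model('top');r=R.from_quat(m['rotation']).as_matrix()
V,U=np.mgrid[0:400,0:640]
s=env.sense();gz=s['eef_pos'][2]+.018;print(s['eef_pos'],s['wrist_force'])
A=[]
for i in range(3):
    p,d=env.camera('top');c=np.stack([(U-m['cx'])/m['fx']*d,(V-m['cy'])/m['fy']*d,d],-1);S=c@r.T+m['origin'];A.append(S)
    k=(abs(S[...,2]-gz)<.012)&(S[...,1]<s['eef_pos'][1]-.065)&(S[...,1]>s['eef_pos'][1]-.15)&(abs(S[...,0]-.6)<.03);Q=S[k]
    k2=Q[:,2]>gz-.007;a=np.polyfit(Q[k2][:,1],Q[k2][:,0],1);e=Q[:,1].min();print('rod end y',e,'x',np.polyval(a,e),'slope',a[0],'z',np.median(Q[:,2]))
cv2.imwrite('pics/last.png',p);np.save('pics/last.npy',d)
E
python3 look.py
python3 - <<'E'
import cv2
p=cv2.imread('pics/last.png');cv2.imwrite('pics/c5.png',cv2.resize(p[125:185,280:350],None,fx=9,fy=9,interpolation=cv2.INTER_CUBIC))
E
```

```text
time: 5.9
eef_pos: [0.5935, 0.0629, 0.0693]
eef_rot: [0.687, 0.726, -0.0, -0.0]
wrist_force: [0.2, 0.1, -0.6]
width: 0.0148
finger_force: 58.8
[0.5935 0.0629 0.0693] [ 0.1867  0.0873 -0.6435]
rod end y -0.07042474560990072 x 0.6016501327218626 slope -0.0448897781773509 z 0.08923615330940537
rod end y -0.07042076256531862 x 0.6023236382130231 slope -0.057235118535472695 z 0.08975825136034038
rod end y -0.07041255374782401 x 0.6025929422539409 slope -0.06072809648222255 z 0.09026207230916228
```

View pics/c5.png

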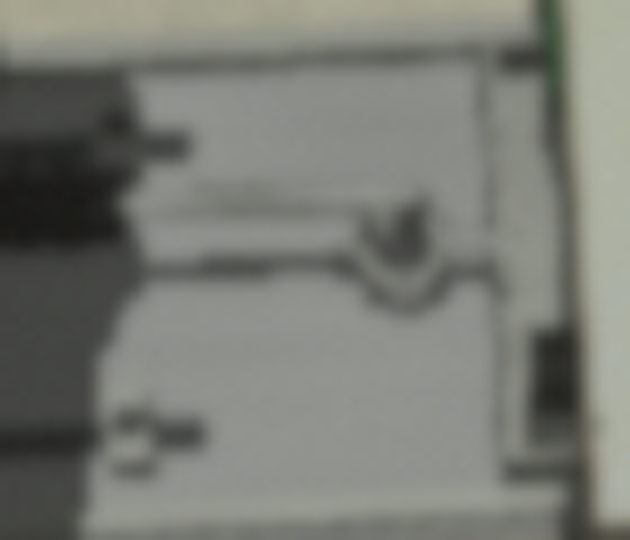

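```bash
python3 -m inch '[[[0.001,-0.001,0.004,0,0,0,0],[0,0,0.004,0,0,0,0],[0,0,0.003,0,0,0,0],[0,0,0,0,0,0,0],[0,0,0,0,0,0,0]]]'
python3 -m inch '[[[0,0,0.003,0,0,0,0],[0,0,0.003,0,0,0,0],[0,0,0,0,0,0,0]]]'
```

```text
time: 6.55
eef_pos: [0.5927, 0.064, 0.0586]
eef_rot: [0.687, 0.726, -0.0, -0.0]
wrist_force: [-0.2, -0.7, -1.8]
width: 0.0152
finger_force: 58.8
time: 6.85
eef_pos: [0.5923, 0.064, 0.0522]
eef_rot: [0.687, 0.726, -0.0, -0.0]
wrist_force: [0.3, -0.1, -0.3]
width: 0.0149
finger_force: 58.8
```

```bash
python3 -m inch '[[[0,0,0.003,0,0,0,0],[0,0,0.002,0,0,0,0],[0,0,0,0,0,0,0]]]'
python3 -m inch '[[[0.002,0,0,0,0,0,0],[0.002,0,0,0,0,0,0],[0.002,0,0,0,0,0,0],[0.002,0,0,0,0,0,0]]]'
python3 -m inch '[[[0.002,0,0,0,0,0,0],[0.003,0,0,0,0,0,0],[0.003,0,0,0,0,0,0],[0.003,0,0,0,0,0,0]]]'
python3 look.py
```

```text
time: 7.15
eef_pos: [0.5924, 0.064, 0.0474]
eef_rot: [0.687, 0.726, -0.0, -0.0]
wrist_force: [0.6, 0.2, -2.0]
width: 0.0151
finger_force: 58.8
time: 7.55
eef_pos: [0.5924, 0.0714, 0.0479]
eef_rot: [0.687, 0.726, -0.0, 0.0]
wrist_force: [-0.3, -1.4, -1.7]
width: 0.0146
finger_force: 58.7
time: 7.95
eef_pos: [0.5918, 0.0831, 0.0478]
eef_rot: [0.687, 0.726, -0.0, 0.0]
wrist_force: [0.4, -1.0, -2.3]
width: 0.0149
finger_force: 58.8
[0.5918 0.0831 0.0478] [ 0.352  -0.9904 -2.3201]
rod end y -0.051451441510899754 x 0.5996494945521316 slope -0.04509770039351982 z 0.06812046553764411
rod end y -0.049078398418638536 x 0.5994703311004043 slope -0.03748668505278393 z 0.06772290797958558
rod end y -0.049094220085115936 x 0.5994483032616607 slope -0.03983715051340249 z 0.0683881042470309
```

```bash
cat > tray.py <<'E'
from h import *
np.set_printoptions(precision=4,suppress=True)
m=env.camera_model('top');r=R.from_quat(m['rotation']).as_matrix()
V,U=np.mgrid[0:400,0:640]
p,d=env.camera('top');c=np.stack([(U-m['cx'])/m['fx']*d,(V-m['cy'])/m['fy']*d,d],-1);S=c@r.T+m['origin']
for x in(.555,.575,.625,.645):
    k=(abs(S[...,0]-x)<.008)&(abs(S[...,2]-.038)<.008)&(S[...,1]>-.11)&(S[...,1]<.05);print(x,k.sum(),S[k][:,1].max() if k.any() else None)
cv2.imwrite('pics/last.png',p)
s=env.sense();print(s['eef_pos'],s['wrist_force'])
E
python3 tray.py
```

```text
0.555 15 0.01207158132223285
0.575 12 -0.0780568702163844
0.625 16 0.016533324942313438
0.645 24 0.01955684258349699
[0.5918 0.084  0.0479] [-0.4937 -0.5428 -1.6601]
```

```bash
python3 -m inch '[[[0.004,0,0,0,0,0,0],[0.005,0,0,0,0,0,0],[0.005,0,0,0,0,0,0],[0.005,0,0,0,0,0,0],[0.005,0,0,0,0,0,0]]]'
python3 -m inch '[[[0.005,0,0,0,0,0,0],[0.005,0,0,0,0,0,0],[0.005,0,0,0,0,0,0],[0.005,0,0,0,0,0,0],[0.005,0,0,0,0,0,0]]]'
python3 -m inch '[[[0.004,0,0,0,0,0,0],[0.003,0,0,0,0,0,0],[0.003,0,0,0,0,0,0]]]'
python3 tray.py
```

```text
time: 8.65
eef_pos: [0.5904, 0.1076, 0.0478]
eef_rot: [0.687, 0.726, -0.0, -0.0]
wrist_force: [-0.0, -1.7, -1.3]
width: 0.0152
finger_force: 58.7
time: 9.15
eef_pos: [0.589, 0.1324, 0.0478]
eef_rot: [0.687, 0.726, -0.0, -0.0]
wrist_force: [0.1, -1.8, -1.8]
width: 0.015
finger_force: 58.7
time: 9.45
eef_pos: [0.5885, 0.1421, 0.0478]
eef_rot: [0.687, 0.726, -0.0, 0.0]
wrist_force: [-0.5, -2.3, -1.7]
width: 0.0152
finger_force: 58.7
0.555 25 0.011816029755419247
0.575 31 -0.02207550659311655
0.625 38 0.019150389464340736
0.645 23 0.019638004528977945
[0.5884 0.143  0.0478] [ 0.0775 -0.6862 -0.5525]
```

```bash
python3 -m inch '[[[0.003,0,0,0,0,0,0],[0.003,0,0,0,0,0,0],[0.003,0,0,0,0,0,0],[0.003,0,0,0,0,0,0],[0.002,0,0,0,0,0,0]]]'
python3 -m inch '[[[0.001,0,0,0,0,0,0],[0.001,0,0,0,0,0,0],[0.001,0,0,0,0,0,0]]]'
python3 -m inch '[[[0.001,0,0,0,0,0,0],[0.001,0,0,0,0,0,0]]]'
```

```text
time: 10.0
eef_pos: [0.5877, 0.1564, 0.0478]
eef_rot: [0.687, 0.726, 0.0, -0.0]
wrist_force: [0.0, -2.1, -2.0]
width: 0.0151
finger_force: 58.8
time: 10.3
eef_pos: [0.5876, 0.1588, 0.0478]
eef_rot: [0.687, 0.726, -0.0, 0.0]
wrist_force: [0.3, -1.9, -2.9]
width: 0.0151
finger_force: 58.7
time: 10.5
eef_pos: [0.5875, 0.1608, 0.0478]
eef_rot: [0.687, 0.726, -0.0, 0.0]
wrist_force: [-0.3, -2.2, -1.8]
width: 0.0153
finger_force: 58.7
```

```bash
python3 -m inch '[[[0.001,0,0,0,0,0,0],[0.001,0,0,0,0,0,0]]]'
python3 tray.py
```

```text
time: 10.7
eef_pos: [0.5874, 0.1629, 0.0478]
eef_rot: [0.687, 0.726, 0.0, 0.0]
wrist_force: [0.8, -1.6, -1.3]
width: 0.015
finger_force: 58.7
0.555 30 0.012085374429995382
0.575 47 -0.0003142911949657601
0.625 50 0.016546091295400175
0.645 28 0.01708179794861557
[0.5873 0.1633 0.0478] [ 1.4094 -0.4339 -1.8738]
```

```bash
python3 -m inch '[[[0.001,0,0,0,0,0,0]]]'
```

```text
time: 10.85
eef_pos: [0.5873, 0.1638, 0.0478]
eef_rot: [0.687, 0.726, -0.0, 0.0]
wrist_force: [1.0, -2.3, -1.6]
width: 0.0152
finger_force: 58.7
```

```bash
python3 -m inch '[[[0.001,0,0,0,0,0,0]]]' | grep -E 'pos|wrist'
python3 -m inch '[[[0.001,0,0,0,0,0,0]]]'| grep -E 'pos|wrist'
```

```text
eef_pos: [0.5872, 0.1649, 0.0478]
wrist_force: [-0.4, -1.3, -1.0]
eef_pos: [0.5871, 0.1657, 0.0478]
wrist_force: [0.0, -2.7, -1.9]
```

```bash
python3 -m inch '[[[0.001,0,0,0,0,0,0]]]' | grep -E 'pos|wrist'
python3 -m inch '[[[0,0,0,0,0,0,0]]]'| grep -E 'pos|wrist'
```

```text
eef_pos: [0.5871, 0.166, 0.0477]
wrist_force: [0.1, -4.4, -2.0]
eef_pos: [0.587, 0.166, 0.0476]
wrist_force: [-0.5, -3.8, -2.4]
```

```bash
python3 -m inch '[[[0.001,0,0,0,0,0,0]]]' | grep -E 'pos|wrist'
python3 -m inch '[[[0,0,0,0,0,0,0]]]'| grep -E 'pos|wrist'
```

```text
eef_pos: [0.5871, 0.1661, 0.0476]
wrist_force: [0.8, -6.2, -1.9]
eef_pos: [0.5871, 0.1661, 0.0476]
wrist_force: [0.9, -4.1, -1.6]
```

```bash
python3 -m inch '[[[0.001,0,0,0,0,0,0],[0,0,0,0,0,0,0]]]' | grep -E 'pos|wrist'
python3 -m inch '[[[0,0,0,0,0,0,0],[0,0,0,0,0,0,0]]]'| grep -E 'pos|wrist|time'
python3 tray.py
```

```text
eef_pos: [0.5871, 0.1661, 0.0475]
wrist_force: [0.3, -5.5, -3.3]
time: 11.85
eef_pos: [0.5872, 0.1661, 0.0475]
wrist_force: [0.6, -6.3, -2.1]
0.555 32 0.012156660056340834
0.575 42 0.0022254838512033165
0.625 53 0.019129379505760977
0.645 23 0.019535005026709032
[0.5872 0.1661 0.0475] [ 0.3391 -5.8828 -1.3231]
```

```bash
python3 -m inch '[[[0.001,0,0,0,0,0,0],[0.001,0,0,0,0,0,0],[0,0,0,0,0,0,0]]]' | grep -E 'pos|wrist'
python3 -m inch '[[[0,0,0,0,0,0,0],[0,0,0,0,0,0,0]]]'| grep -E 'pos|wrist|time'
python3 -c "
from plant import env;s=env.sense();print(s['moment'],s['wrist_force'])"
```

```text
eef_pos: [0.5872, 0.1662, 0.0473]
wrist_force: [-0.3, -8.0, -2.9]
time: 12.4
eef_pos: [0.5872, 0.1662, 0.0473]
wrist_force: [0.5, -7.8, -3.0]
[-1.54765732 -0.18163562  0.07578339] [ 0.47452749 -7.79805745 -3.02161348]
```

```bash
python3 -m inch '[[[-0.001,0,0,0,0,0,0],[-0.001,0,0,0,0,0,0],[-0.001,0,0,0,0,0,0],[0,0,0,0,0,0,0]]]' | grep -E 'pos|wrist'
python3 -m inch '[[[-0.001,0,0,0,0,0,0],[-0.001,0,0,0,0,0,0],[0,0,0,0,0,0,0]]]'| grep -E 'pos|wrist|time'
```

```text
eef_pos: [0.5871, 0.1661, 0.0476]
wrist_force: [0.9, -6.0, -2.4]
time: 13.1
eef_pos: [0.5871, 0.166, 0.0478]
wrist_force: [-0.5, -2.7, -0.9]
```

```bash
python3 -m inch '[[[-0.001,0,0,0,0,0,0],[0,0,0,0,0,0,0]]]' | grep -E 'pos|wrist'
python3 -m inch '[[[-0.001,0,0,0,0,0,0],[0,0,0,0,0,0,0]]]'| grep -E 'pos|wrist|time'
python3 -m inch '[[[-0.001,0,0,0,0,0,0],[0,0,0,0,0,0,0]]]'| grep -E 'pos|wrist|time'
```

```text
eef_pos: [0.5871, 0.1659, 0.0479]
wrist_force: [0.2, -3.5, -0.9]
time: 13.5
eef_pos: [0.5874, 0.1657, 0.048]
wrist_force: [-0.3, 0.1, -1.3]
time: 13.7
eef_pos: [0.5875, 0.1637, 0.048]
wrist_force: [-0.4, 0.2, -1.0]
```

```bash
python3 -m inch '[[[-0.001,0,0,0,0,0,0],[0,0,-0.003,0,0,0,0],[0,0,-0.003,0,0,0,0],[0,0,-0.004,0,0,0,0],[0,0,-0.004,0,0,0,0]]]' | grep -E 'pos|wrist'
python3 -m inch '[[[0,0,-0.006,0,0,0,0],[0,0,-0.01,0,0,0,0],[0,0,-0.02,0,0,0,0],[0,0,-0.02,0,0,0,0],[0,0,0,0,0,0,0]]]'| grep -E 'pos|wrist|time'
python3 tray.py
python3 -c "
from h import *
print(np.degrees(R.from_quat(env.sense()['eef_rot']).as_euler('xyz')))
import cv2
p=cv2.imread('pics/last.png');cv2.imwrite('pics/c6.png',cv2.resize(p[100:200,220:350],None,fx=6,fy=6,interpolation=cv2.INTER_CUBIC))"
```

```text
eef_pos: [0.5875, 0.1619, 0.0623]
wrist_force: [-0.3, -0.6, -0.9]
time: 14.7
eef_pos: [0.5903, 0.1623, 0.1219]
wrist_force: [-0.4, 0.7, -0.8]
0.555 29 0.00958747186716008
0.575 43 0.0021324056523317897
0.625 51 0.016507575800298435
0.645 21 0.01942257850781251
[0.589  0.1621 0.1199] [ 0.1428  0.2139 -0.0642]
[ 1.79741599e+02 -6.12046626e-02  9.31507035e+01]
```

View pics/c6.png

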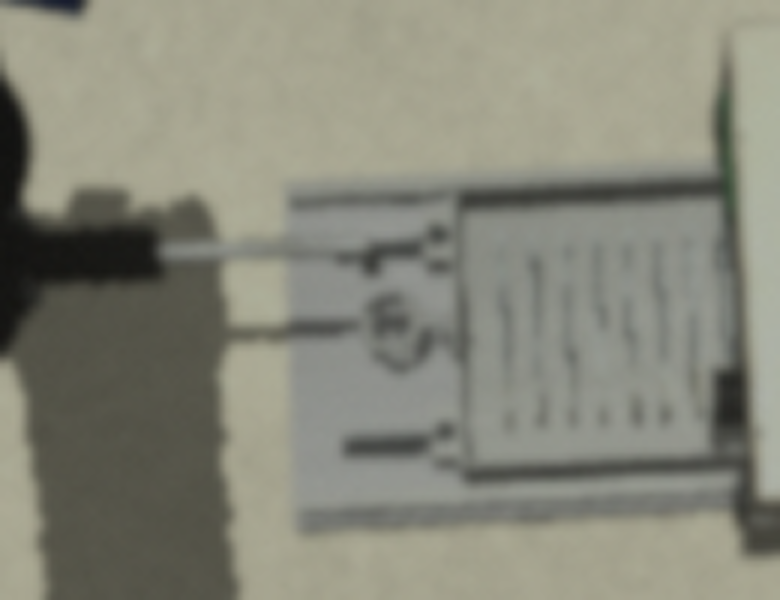

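```bash
python3 -m inch '[[[0,0,0,0,0,0.1,0],[0,0,0,0,0,0.1,0],[0,0,0,0,0,0.091,0],[0.012,-0.032,0,0,0,0,0],[0.012,-0.032,0,0,0,0,0]]]' | grep -E 'pos|rot'
python3 -m inch '[[[0.012,-0.032,0,0,0,0,0],[0.012,-0.032,0,0,0,0,0],[0.012,-0.032,0,0,0,0,0],[0.012,-0.032,0,0,0,0,0],[0.012,-0.032,0,0,0,0,0]]]' | grep -E 'pos|rot'
python3 -m inch '[[[0,0,0,0,0,0,0],[0,0,0,0,0,0,0]]]'| grep -E 'pos|rot|time'
python3 - <<'E'
from h import *
s=env.sense();T=R.from_quat(s['eef_rot']).as_matrix();print(np.degrees(R.from_matrix(T).as_euler('xyz')))
print('tool shift to home',T.T@(np.array([.3908,.2961,.0378])-s['eef_pos']))
m=env.camera_model('top');r=R.from_quat(m['rotation']).as_matrix()
V,U=np.mgrid[0:400,0:640]
p,d=env.camera('top');c=np.stack([(U-m['cx'])/m['fx']*d,(V-m['cy'])/m['fy']*d,d],-1);S=c@r.T+m['origin']
L=(S-s['eef_pos'])@T # tool coords
k=(abs(L[...,1])<.012)&(L[...,0]<-.06)&(L[...,0]>-.14)&(abs(S[...,2]-.137)<.02);Q=L[k];print(k.sum())
print('rod z slope',np.polyfit(Q[:,0],-Q[:,2],1),'y slope',np.polyfit(Q[:,0],Q[:,1],1),'end',Q[:,0].min())
E
```

```text
eef_pos: [0.5299, 0.1991, 0.1164]
eef_rot: [0.786, 0.618, -0.001, 0.0]
eef_pos: [0.3872, 0.2961, 0.1168]
eef_rot: [0.785, 0.619, -0.001, 0.0]
time: 15.95
eef_pos: [0.388, 0.2962, 0.117]
eef_rot: [0.785, 0.62, -0.001, 0.0]
[-1.79955949e+02  7.24094443e-02  7.66423826e+01]
tool shift to home [0.00068439 0.00279285 0.07923931]
121
rod z slope [0.0446782  0.02401032] y slope [-0.00113948  0.00132169] end -0.13529318363677947
```

```bash
python3 -m inch '[[[0.0007,0.0028,0.02,0,0,0,0],[0,0,0.02,0,0,0,0],[0,0,0.015,0,0,0,0],[0,0,0.008,0,0,0,0],[0,0,0,0,0,0,0]]]' | grep -E 'pos|rot|wrist'
python3 -m inch '[[[0,0,0.006,0,0,0,0],[0,0,0.004,0,0,0,0],[0,0,0.003,0,0,0,0],[0,0,0.002,0,0,0,0],[0,0,0,0,0,0,0]]]' | grep -E 'pos|wrist|time'
```

```text
eef_pos: [0.3923, 0.2942, 0.0536]
eef_rot: [0.786, 0.618, -0.001, 0.001]
wrist_force: [-0.1, 0.5, -1.8]
time: 17.0
eef_pos: [0.392, 0.2959, 0.0397]
wrist_force: [0.3, -0.4, -1.5]
```

```bash
python3 -m inch '[[[0,-0.001,0.001,0,0,0,0],[0,0,0.001,0,0,0,0],[0,0,0,0,0,0,0]]]' | grep -E 'pos|wrist|time'
python3 -m inch '[[[0,0,0,0,0,0,0.03],[0,0,0,0,0,0,0.03],[0,0,0,0,0,0,0.06],[0,0,0,0,0,0,0.0854],[0,0,0,0,0,0,0.0854]]]'
python3 -m inch '[[[0,0,0,0,0,0,0.0854],[0,0,-0.02,0,0,0,0.0854],[0,0,-0.03,0,0,0,0.0854],[0,0,-0.03,0,0,0,0.0854],[0,0,-0.04,0,0,0,0.0854]]]'
python3 -m inch '[[[0,0,0,0,0,0,0.0854],[0,0,0,0,0,0,0.0854]]]' >/dev/null
python3 - <<'E'
from h import *
s=env.sense();print(s['eef_pos'])
m=env.camera_model('wrist');p,d=env.camera('wrist');cv2.imwrite('pics/w9.png',p)
r=R.from_quat(m['rotation']).as_matrix()
V,U=np.mgrid[0:400,0:640]
S=np.stack([(U-m['cx'])/m['fx']*d,(V-m['cy'])/m['fy']*d,d],-1)@r.T+m['origin']
ax=np.array([-.2357,-.9718]);n=np.array([.9718,-.2357]);Q=S-[.389,.2953,0]
a=Q[...,:2]@ax;b=Q[...,:2]@n
for lo in(-.06,-.05,-.04,-.03,-.02,0,.02,.04,.055,.065,.095,.105,.115,.125,.135):
    k=(a>lo-.005)&(a<lo+.005)&(abs(b)<.03)&(S[...,2]>.045)&(S[...,2]<.085)&(V<345)
    if k.sum()>3:print(lo,k.sum(),'lat',b[k].mean().round(4),'top z',np.median(S[k][:,2]).round(4))
E
python3 tray.py
```

```text
time: 17.3
eef_pos: [0.3911, 0.2964, 0.0379]
wrist_force: [-0.3, 0.8, -1.5]
time: 17.8
eef_pos: [0.3912, 0.2962, 0.0379]
eef_rot: [0.785, 0.619, 0.0, -0.0]
wrist_force: [-0.6, 0.6, 0.5]
width: 0.0725
finger_force: 0.0
time: 18.3
eef_pos: [0.39, 0.2953, 0.1578]
eef_rot: [0.785, 0.619, -0.002, 0.0]
wrist_force: [0.0, 1.1, -0.2]
width: 0.0851
finger_force: 0.0
[0.39170649 0.2966573  0.15879183]
-0.05 725 lat 0.0001 top z 0.0607
-0.04 500 lat 0.0005 top z 0.0651
-0.03 345 lat 0.0001 top z 0.0654
-0.02 339 lat 0.0003 top z 0.0653
0 301 lat 0.0 top z 0.0653
0.02 287 lat 0.0 top z 0.0652
0.04 276 lat 0.0 top z 0.0654
0.055 122 lat 0.0001 top z 0.0649
0.065 106 lat 0.0004 top z 0.0573
0.095 90 lat -0.0 top z 0.0573
0.105 87 lat 0.0001 top z 0.0573
0.115 82 lat 0.0002 top z 0.0575
0.125 5 lat -0.0013 top z 0.0564
0.555 30 0.012034226101083581
0.575 43 0.002213242302707197
0.625 55 0.01666495978891798
0.645 24 0.01701654228585059
[0.3903 0.2957 0.1568] [-0.77   -0.9424  0.125 ]
```

View pics/w9.png

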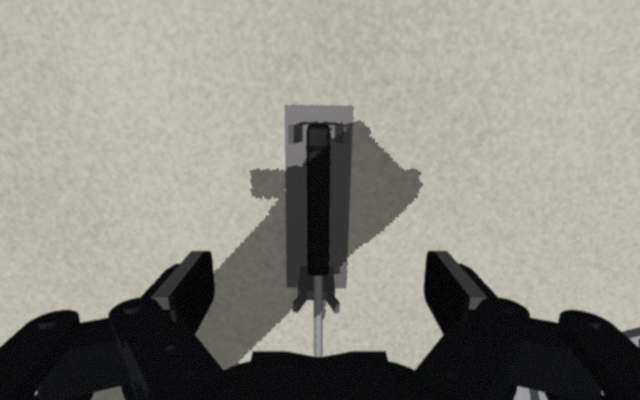

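The wrist picture shows the hook level in both forks: handle from (318,124) to (318,273), top z 0.065. The tray front reads the same as when it was pressed on the posts (y about 0.002), so I'm handing in.

```bash
python3 -c "
from plant import env
print(env.sign_off())"
```

```text
the job is handed in; nothing more can be done
None
```

The job is handed in at about 18 s of the 58 s allowed, with no verdict returned: I drew the tray onto the stop posts (about 8 N measured at the wrist), unhooked it without moving it as far as the camera shows, and laid the hook level in both forks; light contact with the posts after unhooking could not be measured directly.

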